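# Lock the specimen carrier onto the sloping stand

### The arm

A 7-joint arm with a two-finger parallel gripper is mounted at the origin on the work surface. World frame = base frame: x ahead of the robot, y to its left, z up, the work surface at z = 0. Lengths are in mm, angles in degrees, forces in N, time in s.
With the tool pointing down it reaches from about 425 to 1025 mm from the base axis. Payload 9.4 kg.
Tool frame: the origin (TCP) lies on the centre line of the jaws, within the pads' length; the fingertips stand 25 mm ahead of it and the grasp point (between the pads) lies 6 mm ahead of it; z points along the fingers, y is the line along which they close (so a half turn about z gives the same grasp; the last joint's range is limited). The gripper opens to 93 mm and grips with 3 to 60 N. Pads are 15 mm wide; open, the fingers measure 128 mm over their backs; the gripper's body (75 mm by 188 mm) begins 65 mm behind the grasp point.
Start: joints at [71.58, 34.337, -0.143, 91.639, 0.103, 54.024, -4.572], TCP at [175.704, -703.386, 243.618] pointing down, gripper open.
Joint ranges: [-147.43, 147.43], [-19.82, 112.94], [-74.19, 73.91], [6.32, 146.72], [-59.91, 239.91], [6.04, 106.73], [-150.56, 150.56]. Speed limits (degrees/s): [127.2, 127.2, 172.46, 172.46, 180, 180, 180].

### API

Orientations are given as a 3x3 rotation matrix whose columns are the frame's x, y, z axes.
In Python, from station import get_obs, camera, camera_info, manip, trace gives the robot as it stands.
- The arm moves only by the tool step_arm, never from a script. Its argument "targets" is a list of rows, each an object of numbers: "jaw": the closure, from 0 (fully open) to 1 (shut); "dx", "dy", "dz": the shift along the tool's x, y, z in mm; "twist": the turn about the tool's z in degrees. In form: [{"jaw": .., "dx": .., "dy": .., "dz": .., "twist": ..}, ...]. A call has 1 to 20 rows; each row is the pose to reach, as a shift and turn from the pose commanded when the call began, along the tool's axes at that moment; what a row does not reach only later rows make up. A row lasts 1/10 s, in which the tool goes at most 50 mm and 8.59 degrees, less where a joint would pass 70% of its speed; a pose out of reach is approached as far as the arm can. A call with a gripper value outside its range is refused whole. The fingers move at their own pace and stop on an object; "newtons" is the grip in N (left out, the last holds). Time passes only in rows, so rows that repeat a pose let the fingers close. It gives the time, the measured TCP pose, the force, the opening and the grip force at its end, in the units of the state.
- get_obs(): the state, without advancing time (a new reading comes with each control period).
- camera(name): name is "side" or "top" or "wrist"; returns the picture (400x640x3 uint8, red, green, blue); there is no depth.
- camera_info(name): a dict with "K" (3x3 intrinsics, pixels), "rvec" (rotation vector, rad) and "tvec" (3), from world to camera coordinates, as OpenCV has them. Camera axes: x right, y down, z forward; pixel columns grow to the right and rows downward; lengths in mm; the calibration is good to about 2 mm. A picture is of the moment at which its call begins: read the wrist's pose just before it. camera_info takes no time and is no camera call; for the wrist camera it gives the pose at the moment of the call.
- manip.job_done(): hands the job in; it is judged then, once.
Trained networks look in the newest picture that a camera, given by its name, has taken for a name from the list of things; names that differ only in an ending like _2 or _b are one class to them, and where a whole thing is asked for, a point or a joint stands for the part that bears it (a point fixed in the world has none). Each returns a list of dicts, best first, with "p" (0 to 1); they miss things now and then, are a little off and sometimes report something else, mostly with a low value. They report only what shows in the picture. A call takes as long as a camera call. They do not tell look-alikes from the thing itself.
- trace(camera, name): "mask" (400x640 bool, what is visible of it) and "position" ([row, column] in pixels, amid what is visible of it).
The state is a dict: "time_s": time; "joints": joint angles; "joint_vel": joint speeds; "effort": joint torques, N m; "ee_pos": TCP position; "ee_rot": TCP orientation; "wrist_force": force on the tool from outside, world axes, zero at the start; "torque": the same for the moment, N m; "grip_width": finger opening in mm; "grasp_force": force on a finger pad.
Only numpy, scipy, OpenCV 4.12 (cv2) and the standard library are available. Lean on these libraries where they do the work, as an engineer would, in place of code of your own. Each camera call takes 0.05 s, during which the arm holds its last target. There are 200 camera calls.

### The job

Pick up the steel specimen carrier by its grip fin and set it on the sloping stand so that the wide openings of its two keyholes drop over the headed studs. Press it down gently against the sprung pad, slide it down the slope until the studs meet the closed ends of the slots, and let go, so that it stays locked under the stud heads. Push only as hard as the pad and the drag need (all contact on the stand, the pad's own clamping included, must stay under 40 N), and leave the other things on the bench where they are.

Things in the scene. Friction and masses are not known exactly. Their poses are not given: they have to be found in the camera images.
- carrier: The specimen carrier: a loose steel plate 60 (x) x 130 (y) x 4 mm (z), 200 to 325 g, lying flat on the bench. Origin: centre of its underside; z points up out of the plate. An upright grip fin stands in the middle of its top, and two keyholes, left and right of the fin, go through it. Three rock chips up to 6 mm high are glued on the plate near the ends of the fin.
- carrier_fin (a point): Centre of the top of the carrier's black grip fin, 40 mm above the plate's underside (36 mm above its top). The fin is 12 mm thick along the carrier's x and 30 mm long along its y. Axes as the carrier's.
- hole_left (a point): Centre of the wide opening of one keyhole, on the plate's underside, at x = -13, y = +45 mm of the carrier. The opening is an octagon 21 mm across flats. From it a slot 9.5 mm wide runs towards the carrier's +x and ends square at the carrier's x = +10.25 mm. Axes as the carrier's.
- hole_right (a point): The same for the other, equal keyhole, at x = -13, y = -45 mm of the carrier.
- carrier_seat (a point): Point on the carrier's underside at its x = +7, y = 0 mm: midway between the places where the stud necks lie when they touch the closed ends of the slots, 20 mm from the line of the wide openings. Axes as the carrier's.
- deck: The grey sloping top, 100 (x) x 170 (y) mm, of a fixed white stand; it slopes 20 degrees and does not move. Origin: on its surface, midway between the two studs, 75 mm above the bench. x points up the slope, z square out of the surface, y along the line of the studs.
- stud_left (a point): Centre of the top of the stud at the deck's x = 0, y = +45 mm. Fixed steel stud: neck 6.5 mm in diameter, flat round head 16 mm in diameter and 3 mm thick, its underside 5.5 mm and its top 8.5 mm above the deck. Axes as the deck's.
- stud_right (a point): The same for the other, equal stud, at y = -45 mm.
- pad_top (a point): Centre of the top of a black rubber-faced sprung pad, 44 (x) x 36 (y) mm, between the studs, at the deck's x = +3 mm. 4 mm proud, it yields square to the deck from 5 N and is flush at 11 N. Unpressed it holds the carrier too high for the heads; pressed flat the carrier passes; let go, the pad clamps it up against the heads (about 17 N of contact in all). Its rubber drags (about 4 to 10 N, varying).
- vial: Bystander: small amber glass jar, 24 mm wide, 55 mm tall. Origin: centre of its underside.
- lens: Bystander: black hand loupe standing on its end, 32 mm wide, 30 mm tall. Origin: centre of its underside.
- slide_box: Bystander: yellow slide box 60 x 90 x 30 mm. Origin: centre of its underside.
- dish: Bystander: low glass dish 90 mm wide, 16 mm tall. Origin: centre of its underside.
- wood_block: Bystander: wooden block 60 x 90 x 30 mm. Origin: centre of its underside.
- sample_tray: Bystander: cardboard sample tray with compartments, 110 x 150 x 28 mm. Origin: centre of its underside.
- brush: Bystander: brush lying on the bench, handle about 10 to 20 mm thick.
- pot: Bystander: white pot with orange cap, 56 mm wide, 60 mm tall. Origin: centre of its underside.
Not all that is in view belongs to the job. Several things have the shape of the carrier; the one meant has the colours described above. Leave any yellow look-alike of the part that bears deck alone.

How it is judged (in metres and radians):
On the way, in this order (a step that is already met when the one before it is completed fails the run):
1. both stud heads have come up through the wide openings of the keyholes and the carrier lies on the pad (x of carrier_seat in the frame of deck between 0.014 and 0.026 m and y of carrier_seat in the frame of deck between -0.005 and 0.005 m and z of carrier_seat in the frame of deck between -0.003 and 0.0052 m), for 0.1 s.
2. the carrier has been slid down the slope to the closed ends of the slots, under the heads (x of carrier_seat in the frame of deck between -0.0016 and 0.0016 m and y of carrier_seat in the frame of deck between -0.004 and 0.004 m and z of carrier_seat in the frame of deck between -0.003 and 0.003 m and angle between the z axis of carrier and the z axis of deck, either way round below 0.06 rad and angle between the x axis of carrier and the x axis of deck, either way round below 0.08 rad), for 0.2 s.
At the end, for the whole second after the job is handed in: The carrier rests locked on the stand, let go: its seat point within 1.6 mm (up and down the slope) and 4 mm (across) of the midpoint between the studs, its underside less than 3 mm above the deck (so held under the heads), flat within 0.06 rad and square within 0.08 rad to the deck, at rest (all of step 2 and linear speed of carrier below 0.01 m/s and angular speed of carrier below 0.1 rad/s); the robot touches nothing.
It fails at once if the carrier is forced against the stand: its contact forces with deck, studs and pad add up to more than 40 N (contact force between carrier and deck above 40 N).
It fails at once if the robot itself pushes on the stand's deck with more than 40 N (contact force between any of the fingers, the arm and deck above 40 N).
It fails at once if another thing on the bench is moved by more than 25 mm (distance of any of vial, lens, slide_box, dish, wood_block, sample_tray, brush, pot from where it was at the start of the episode above 0.025 m).
It also fails if it takes over 72 s, if anything falls off the work surface, if the arm or the gripper's body presses on something with over 40 N, if the wrist force passes 120 N, or if a joint passes its speed limit or range.

## Working session

There is one attempt and no reset: what is moved stays moved. The work goes in short steps, Python scripts to look and compute and a tool call to move; the robot and the scene stay as the last step left them, time stands still between calls to the robot, and variables do not carry over. Pictures are saved under pics/ and viewed, at most 10 in all, crops included, and the job is handed in when it is done.

Besides the shell and the picture viewer there is one more tool, called after ">>>" by a JSON object that holds its "fn" and its "kwargs". step_arm: Moves the arm, as the interface text tells. Its arguments: {"type":"object","properties":{"targets":{"type":"array","items":{"type":"object","properties":{"jaw":{"type":"number"},"dx":{"type":"number"},"dy":{"type":"number"},"dz":{"type":"number"},"twist":{"type":"number"}}}},"newtons":{"type":"number"}},"required":["targets"]}

```bash
mkdir -p pics; cat > h.py <<'E'
import numpy as np, cv2
from station import get_obs, camera, camera_info, manip, trace
def save(n,im): cv2.imwrite('pics/'+n+'.png',im[:,:,::-1])
def ray(info,rc):
    K=np.array(info['K']);R,_=cv2.Rodrigues(np.array(info['rvec'],float));t=np.array(info['tvec'],float).ravel()
    d=R.T@np.linalg.inv(K)@np.array([rc[1],rc[0],1.]);return -R.T@t,d
def atz(info,rc,z):
    o,d=ray(info,rc);return o+d*(z-o[2])/d[2]
def proj(info,P):
    p,_=cv2.projectPoints(np.atleast_2d(np.array(P,float)),np.array(info['rvec'],float),np.array(info['tvec'],float),np.array(info['K']),None);return p[:,0,::-1]
E
python3 - <<'E'
from h import *
o=get_obs();print(o['time_s'],o['ee_pos'],o['ee_rot'],o['grip_width'])
top=camera('top');side=camera('side')
save('top',top);save('side',side)
for c in ['top','side']:
    i=camera_info(c);print(c,np.round(ray(i,(200,320)),2),np.round(i['K'],1).tolist())
i=camera_info('top')
for n,z in [('carrier',2),('carrier_fin',40),('hole_left',4),('hole_right',4),('deck',75),('stud_left',83),('stud_right',83),('pad_top',79)]:
    for d in trace('top',n)[:4]: print(n,round(d['p'],2),np.round(d['position']),np.round(atz(i,d['position'],z)),d['mask'].sum())
E
```

```text
0.0 [ 175.5446872  -702.95313012  242.74681473] [[ 9.70180804e-01  2.42381752e-01 -5.41688265e-04]
 [ 2.42382299e-01 -9.70179704e-01  1.47060523e-03]
 [-1.69087087e-04 -1.55804862e-03 -9.99998772e-01]] 93.26562355622335
top [[ 2.60580e+02  2.18300e+01  1.28081e+03]
 [ 1.80000e-01  2.00000e-02 -9.80000e-01]] [[402.0, 0.0, 322.3], [0.0, 402.0, 197.1], [0.0, 0.0, 1.0]]
side [[-2.1570e+01  5.3110e+02  7.4922e+02]
 [ 5.2000e-01 -5.0000e-01 -6.9000e-01]] [[374.9, 0.0, 315.3], [0.0, 374.9, 193.9], [0.0, 0.0, 1.0]]
carrier 0.96 [190. 274.] [530. 191.   2.] 645
carrier 0.9 [238. 275.] [374. 185.   2.] 609
carrier_fin 0.78 [189. 274.] [525. 186.  40.] 663
carrier_fin 0.72 [238. 275.] [369. 179.  40.] 663
hole_left 0.87 [186. 277.] [542. 180.   4.] 687
hole_left 0.65 [237. 273.] [376. 190.   4.] 721
hole_right 0.62 [235. 281.] [383. 164.   4.] 799
hole_right 0.6 [189. 274.] [531. 191.   4.] 670
deck 0.61 [204. 392.] [ 471. -179.   75.] 1802
deck 0.57 [291. 423.] [ 214. -262.   75.] 1893
stud_left 0.78 [207. 394.] [ 461. -184.   83.] 1808
stud_left 0.66 [288. 423.] [ 223. -259.   83.] 1884
stud_right 0.89 [206. 396.] [ 464. -188.   83.] 1818
stud_right 0.63 [287. 424.] [ 225. -264.   83.] 1875
pad_top 0.75 [202. 397.] [ 477. -194.   79.] 110
pad_top 0.63 [288. 423.] [ 223. -261.   79.] 163
```

View pics/top.png

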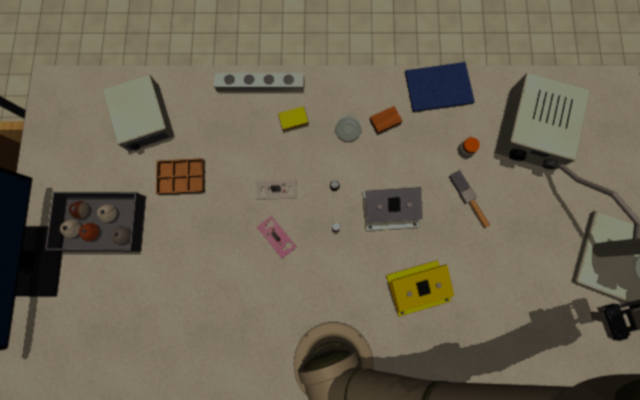

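View pics/side.png

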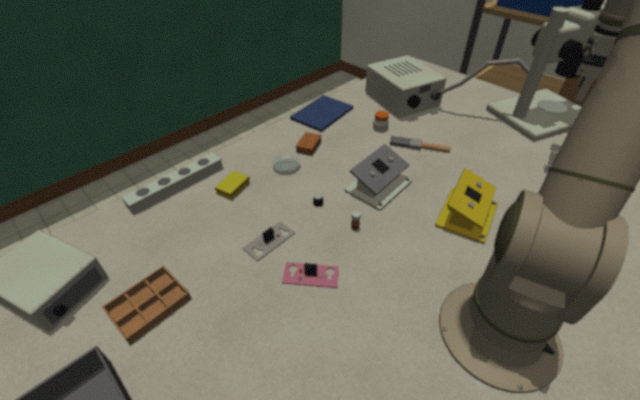

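Carrier (steel) lies near (190,275) in the top view. The grey stand is near (207,394). The pink and yellow ones are look-alikes. Next, the wrist camera geometry and a crop to get the slope direction.

```bash
python3 - <<'E'
from h import *
o=get_obs();i=camera_info('wrist');c,d=ray(i,(200,320));R=np.array(o['ee_rot'])
print('cam in tool',R.T@(c-np.array(o['ee_pos'])),'dir',R.T@d,np.round(i['K'],1).tolist())
s=cv2.imread('pics/side.png');t=cv2.imread('pics/top.png')
a=cv2.resize(s[135:275,235:435],(800,560),interpolation=cv2.INTER_CUBIC);cv2.imwrite('pics/c1.png',a)
E
```

```text
cam in tool [  84.00855928   -0.2010087  -140.72397059] dir [-0.30447656  0.02782203  0.9525387 ] [[295.1, 0.0, 311.7], [0.0, 295.1, 198.9], [0.0, 0.0, 1.0]]
```

View pics/c1.png

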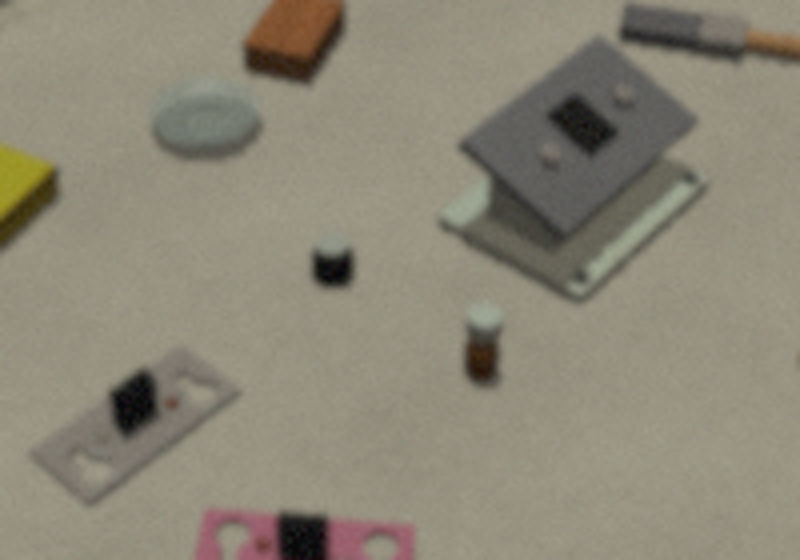

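>>> {"fn": "step_arm", "kwargs": {"targets": [{"jaw":0,"dx":30,"dy":-30,"dz":0},{"jaw":0,"dx":60,"dy":-60,"dz":0},{"jaw":0,"dx":90,"dy":-92,"dz":0},{"jaw":0,"dx":120,"dy":-124,"dz":0},{"jaw":0,"dx":150,"dy":-156,"dz":0},{"jaw":0,"dx":180,"dy":-188,"dz":0},{"jaw":0,"dx":210,"dy":-220,"dz":0},{"jaw":0,"dx":240,"dy":-250,"dz":0},{"jaw":0,"dx":270,"dy":-281,"dz":5},{"jaw":0,"dx":300,"dy":-312,"dz":10},{"jaw":0,"dx":330,"dy":-343,"dz":20},{"jaw":0,"dx":360,"dy":-374,"dz":30},{"jaw":0,"dx":390,"dy":-405,"dz":40},{"jaw":0,"dx":405,"dy":-422,"dz":43},{"jaw":0,"dx":413,"dy":-431,"dz":43},{"jaw":0,"dx":413,"dy":-431,"dz":43},{"jaw":0,"dx":413,"dy":-431,"dz":43},{"jaw":0,"dx":413,"dy":-431,"dz":43}]}}

```text
schema error: expected keys jaw, dx, dy, dz, twist
```

```bash
python3 - <<'E'
from h import *
o=get_obs();i=camera_info('wrist');im=camera('wrist');save('w1',im)
np.savez('w1.npz',K=i['K'],rvec=i['rvec'],tvec=i['tvec'])
print(o['time_s'],o['ee_pos'],np.round(o['ee_rot'],3).tolist())
for n,z in [('deck',75),('stud_left',83),('stud_right',83),('pad_top',79)]:
    for d in trace('wrist',n)[:3]: print(n,round(d['p'],2),np.round(d['position']),np.round(atz(i,d['position'],z)),d['mask'].sum())
E
```

```text
0.5 [ 175.69768558 -703.36966979  243.61087835] [[0.97, 0.242, -0.0], [0.242, -0.97, 0.0], [-0.0, -0.0, -1.0]]
```

View pics/w1.png

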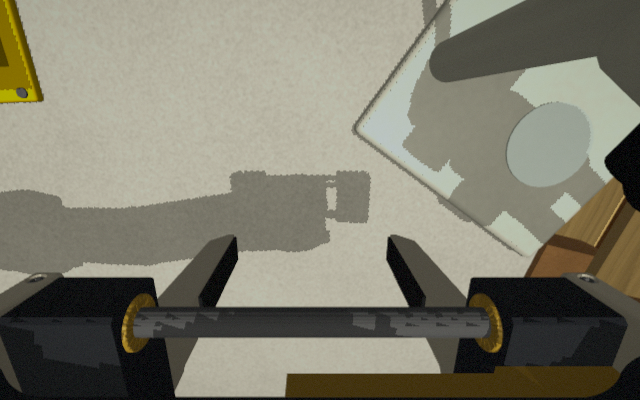

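>>> {"fn": "step_arm", "kwargs": {"targets": [{"jaw":0,"dx":25,"dy":-31,"dz":0,"twist":0},{"jaw":0,"dx":50,"dy":-62,"dz":0,"twist":0},{"jaw":0,"dx":75,"dy":-94,"dz":0,"twist":0},{"jaw":0,"dx":100,"dy":-125,"dz":0,"twist":0},{"jaw":0,"dx":125,"dy":-157,"dz":0,"twist":2},{"jaw":0,"dx":150,"dy":-188,"dz":0,"twist":4},{"jaw":0,"dx":175,"dy":-219,"dz":0,"twist":6},{"jaw":0,"dx":200,"dy":-251,"dz":0,"twist":8},{"jaw":0,"dx":225,"dy":-282,"dz":0,"twist":10},{"jaw":0,"dx":250,"dy":-313,"dz":5,"twist":12},{"jaw":0,"dx":275,"dy":-345,"dz":10,"twist":14},{"jaw":0,"dx":300,"dy":-376,"dz":20,"twist":14},{"jaw":0,"dx":325,"dy":-407,"dz":25,"twist":14},{"jaw":0,"dx":345,"dy":-430,"dz":29,"twist":14},{"jaw":0,"dx":352,"dy":-441,"dz":29,"twist":14},{"jaw":0,"dx":352,"dy":-441,"dz":29,"twist":14},{"jaw":0,"dx":352,"dy":-441,"dz":29,"twist":14},{"jaw":0,"dx":352,"dy":-441,"dz":29,"twist":14}]}}

```text
time_s: 2.55
ee_pos: [410.0, -191.3, 214.8]
ee_rot: [[1.0, -0.001, 0.0], [-0.001, -1.0, -0.0], [0.0, 0.0, -1.0]]
wrist_force: [0.1, 0.1, 0.3]
grip_width: 92.8
grasp_force: 0.0
```

```bash
python3 - <<'E'
from h import *
o=get_obs();i=camera_info('wrist');im=camera('wrist');save('w2',im)
np.savez('w2.npz',K=i['K'],rvec=i['rvec'],tvec=i['tvec'])
print(o['time_s'],o['ee_pos'],np.round(o['ee_rot'],3).tolist())
for n,z in [('deck',75),('stud_left',83),('stud_right',83),('pad_top',79)]:
    for d in trace('wrist',n)[:3]: print(n,round(d['p'],2),np.round(d['position']),np.round(atz(i,d['position'],z)),d['mask'].sum())
E
```

```text
2.55 [ 409.95230202 -191.31556589  214.77527261] [[1.0, -0.001, 0.0], [-0.001, -1.0, -0.0], [0.0, 0.0, -1.0]]
deck 0.69 [125. 303.] [ 477. -183.   75.] 19057
deck 0.68 [353. 350.] [ 213. -236.   75.] 3592
deck 0.6 [67. 16.] [527.  67.  75.] 1605
stud_left 0.88 [125. 303.] [ 478. -183.   83.] 18679
stud_left 0.74 [352. 351.] [ 222. -237.   83.] 3622
stud_right 0.9 [125. 302.] [ 477. -183.   83.] 19093
stud_right 0.9 [353. 351.] [ 221. -237.   83.] 3615
stud_right 0.24 [185. 148.] [422. -35.  83.] 831
pad_top 0.87 [129. 303.] [ 474. -183.   79.] 1795
pad_top 0.63 [345. 369.] [ 228. -258.   79.] 610
pad_top 0.36 [124. 301.] [ 478. -182.   79.] 18689
```

View pics/w2.png

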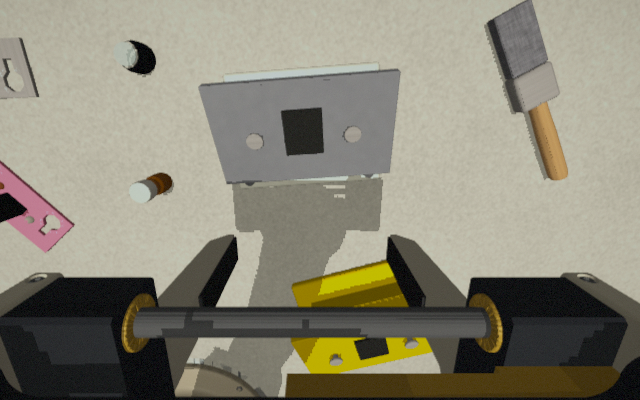

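Grey deck spans corners (86,200), (70,400), (173,390) and (183,227), with studs near (142,255) and (134,353). Its far edge looks wider, so uphill is about world +x. I'll fit the pose from these.

```bash
cat > fit.py <<'E'
from h import *
from scipy.optimize import least_squares
def pose(p):
    x,y,yaw,sl=p[:4];R=cv2.Rodrigues(np.array([0,0,yaw]))[0]@cv2.Rodrigues(np.array([0,-sl,0.]))[0]
    return R,np.array([x,y,75.])
E
python3 - <<'E'
from fit import *
i=dict(np.load('w2.npz'));im=cv2.imread('pics/w2.png')
camera('wrist');m=[d for d in trace('wrist','deck') if abs(d['position'][1]-303)<15][0]['mask'].astype(np.uint8)
c=max(cv2.findContours(m,0,2)[0],key=cv2.contourArea);q=cv2.approxPolyDP(cv2.convexHull(c),5,True)[:,0,::-1];print('corners rc',q.tolist())
g=cv2.cvtColor(im,cv2.COLOR_BGR2GRAY).astype(float)
st=[]
for r,cc in [(142,255),(134,353)]:
    w=g[r-14:r+15,cc-14:cc+15];bg=np.median(w);b=(w>bg+15).astype(np.uint8)
    n,l,s,ce=cv2.connectedComponentsWithStats(b);k=1+np.argmax(s[1:,4]);st.append((r-14+ce[k][1],cc-14+ce[k][0]));print('stud',st[-1],s[k].tolist(),bg)
w=g[95:165,270:340];b=(w<55).astype(np.uint8);n,l,s,ce=cv2.connectedComponentsWithStats(b);k=1+np.argmax(s[1:,4]);pad=(95+ce[k][1],270+ce[k][0]);print('pad',pad,s[k].tolist())
guess=[(86,200),(70,400),(173,390),(183,227)]
cor=[min(q.tolist(),key=lambda t:np.hypot(t[0]-a,t[1]-b)) for a,b in guess];print(cor)
def res(p,full=True):
    R,t=pose(p)
    L=np.array([[0,45,8.5],[0,-45,8.5],[3,0,4],[50+p[4],85,0],[50+p[4],-85,0],[-50+p[4],-85,0],[-50+p[4],85,0]])
    return (proj(i,(R@L.T).T+t)-np.array(st+[pad]+cor)).ravel()*np.repeat([2,2,1,.5,.5,.5,.5],2)
r=least_squares(res,[477,-183,0,.35,0]);print(r.x,np.degrees(r.x[2:4]),np.round(r.fun.reshape(-1,2),1).tolist())
r=least_squares(lambda p:res([p[0],p[1],p[2],np.radians(20),p[3]]),[477,-183,0,0]);print(r.x,np.degrees(r.x[2]),np.round(r.fun.reshape(-1,2),1).tolist())
E
```

```text
corners rc [[70, 399], [172, 387], [182, 226], [84, 201]]
stud (np.float64(141.29189189189188), np.float64(253.7945945945946)) [5, 6, 16, 15, 185] 130.0
stud (np.float64(134.12021857923497), np.float64(352.672131147541)) [6, 7, 16, 15, 183] 131.0
pad (np.float64(130.89519906323184), np.float64(302.9320843091335)) [12, 13, 42, 47, 1708]
[[84, 201], [70, 399], [172, 387], [182, 226]]
[ 4.69286248e+02 -1.83176085e+02  6.72536728e-02  3.45881248e-01
  2.38357623e-01] [ 3.85335161 19.81753569] [[-0.8, 0.2], [-0.1, -0.1], [1.4, -0.1], [0.3, -2.2], [-0.1, 1.1], [0.3, 1.2], [0.7, -0.3]]
[ 4.69309893e+02 -1.83174416e+02  6.72490947e-02  2.06696245e-01] 3.8530893023953086 [[-0.8, 0.2], [-0.1, -0.1], [1.4, -0.1], [0.4, -2.2], [-0.1, 1.1], [0.3, 1.2], [0.7, -0.2]]
```

>>> {"fn": "step_arm", "kwargs": {"targets": [{"jaw":0,"dx":5,"dy":-30,"dz":0,"twist":0},{"jaw":0,"dx":10,"dy":-65,"dz":0,"twist":0},{"jaw":0,"dx":15,"dy":-105,"dz":0,"twist":0},{"jaw":0,"dx":20,"dy":-145,"dz":0,"twist":0},{"jaw":0,"dx":25,"dy":-185,"dz":5,"twist":0},{"jaw":0,"dx":30,"dy":-225,"dz":10,"twist":0},{"jaw":0,"dx":35,"dy":-265,"dz":15,"twist":0},{"jaw":0,"dx":40,"dy":-305,"dz":20,"twist":0},{"jaw":0,"dx":45,"dy":-340,"dz":30,"twist":0},{"jaw":0,"dx":52,"dy":-365,"dz":40,"twist":0},{"jaw":0,"dx":56,"dy":-381,"dz":45,"twist":0},{"jaw":0,"dx":56,"dy":-381,"dz":45,"twist":0},{"jaw":0,"dx":56,"dy":-381,"dz":45,"twist":0},{"jaw":0,"dx":56,"dy":-381,"dz":45,"twist":0}]}}

```text
time_s: 4.3
ee_pos: [466.0, 189.1, 169.9]
ee_rot: [[1.0, -0.001, -0.0], [-0.001, -1.0, -0.001], [-0.0, 0.001, -1.0]]
wrist_force: [0.2, -0.3, -0.3]
grip_width: 93.3
grasp_force: 0.0
```

```bash
python3 - <<'E'
from h import *
o=get_obs();i=camera_info('wrist');im=camera('wrist');save('w3',im)
np.savez('w3.npz',K=i['K'],rvec=i['rvec'],tvec=i['tvec'])
print(o['time_s'],o['ee_pos'],np.round(o['ee_rot'],3).tolist())
for n,z in [('carrier',4),('carrier_fin',40),('hole_left',4),('hole_right',4)]:
    for k,d in enumerate(trace('wrist',n)[:3]):
        print(n,round(d['p'],2),np.round(d['position']),np.round(atz(i,d['position'],z)),d['mask'].sum())
        if n in('carrier','carrier_fin'): np.save(f'm_{n}_{k}.npy',d['mask'])
E
```

```text
4.3 [466.04952904 189.13246961 169.91577467] [[1.0, -0.001, -0.0], [-0.001, -1.0, -0.001], [-0.0, 0.001, -1.0]]
carrier 0.69 [118. 315.] [538. 186.   4.] 6781
carrier 0.69 [258. 316.] [381. 184.   4.] 4683
carrier_fin 0.87 [122. 318.] [536. 184.  40.] 7018
carrier_fin 0.69 [258. 319.] [401. 182.  40.] 4703
carrier_fin 0.67 [112. 507.] [544.  17.  40.] 1206
hole_left 0.89 [118. 316.] [538. 185.   4.] 6810
hole_left 0.55 [258. 318.] [381. 182.   4.] 4798
hole_right 0.84 [121. 312.] [536. 189.   4.] 6950
hole_right 0.83 [256. 318.] [384. 182.   4.] 4857
hole_right 0.4 [237. 629.] [ 407. -172.    4.] 810
```

View pics/w3.png

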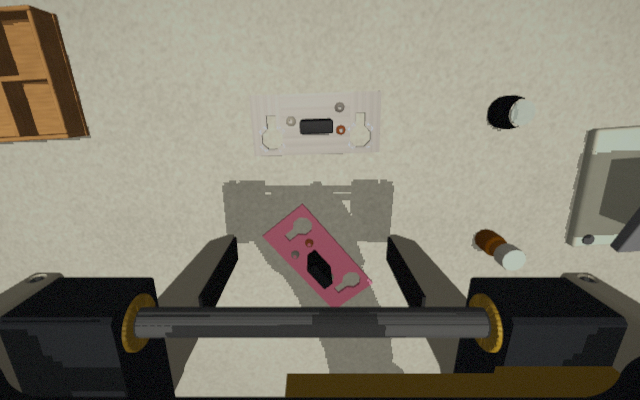

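Carrier's wide openings are at (135,270) and (133,363), with slots pointing image-up (world +x), so it already has the deck's orientation. Chips sit right beside the fin ends at (121,291), (130,341) and (107,339). Fitting its pose.

```bash
python3 - <<'E'
from fit import *
i=dict(np.load('w3.npz'));im=cv2.imread('pics/w3.png');g=cv2.cvtColor(im,cv2.COLOR_BGR2GRAY)
m=np.load('m_carrier_0.npy').astype(np.uint8)
c=max(cv2.findContours(m,0,2)[0],key=cv2.contourArea);rr=cv2.minAreaRect(c);print('rect',rr)
q=cv2.boxPoints(rr)[:,::-1].tolist()
cor=[min(q,key=lambda t:np.hypot(t[0]-a,t[1]-b)) for a,b in [(93,251),(90,379),(152,380),(157,257)]];print(cor)
w=g[108:142,292:338];b=(w<70).astype(np.uint8);n,l,s,ce=cv2.connectedComponentsWithStats(b);k=1+np.argmax(s[1:,4]);print('fin blob',108+ce[k][1],292+ce[k][0],s[k].tolist())
fc=(108+ce[k][1],292+ce[k][0])
# predicted blob = hull of projected fin box; compare bbox
x0,y0,ww,hh=s[k][:4];bb=np.array([108+y0,108+y0+hh,292+x0,292+x0+ww])
fin=np.array([[a*6,b*15,z] for a in(1,-1) for b in(1,-1) for z in(4,40)],float)
pl=np.array([[30,65,4],[30,-65,4],[-30,-65,4],[-30,65,4]],float)
def tr(p,L):
    return L@cv2.Rodrigues(np.array([0,0,p[2]]))[0].T+[p[0],p[1],0]
def res(p,full=False):
    f=proj(i,tr(p,fin));e=np.array([f[:,0].min(),f[:,0].max(),f[:,1].min(),f[:,1].max()])-bb
    return np.r_[e,(proj(i,tr(p,pl))-np.array(cor)).ravel()*.5]
r=least_squares(res,[530,186,0]);print(r.x,np.degrees(r.x[2]),np.round(r.fun,1))
for yaw in [r.x[2]]:
    r2=least_squares(lambda p:res([p[0],p[1],yaw])[:4],r.x[:2]);print('fin only',r2.x,np.round(r2.fun,1))
p=r.x
v=cv2.resize(im[70:180,230:400],None,fx=4,fy=4,interpolation=cv2.INTER_CUBIC)
for rr_,cc in np.r_[proj(i,tr(p,fin)),proj(i,tr(p,pl)),proj(i,tr(p,np.array([[-13,45,4],[-13,-45,4.],[10.25,45,4],[10.25,-45,4]])))]:
    cv2.circle(v,(int((cc-229.5)*4),int((rr_-69.5)*4)),3,(0,0,255),-1)
cv2.imwrite('pics/c3.png',v)
E
```

```text
rect ((315.5960388183594, 122.57444763183594), (61.28659439086914, 131.22239685058594), 87.54597473144531)
[[94.7685775756836, 248.73294067382812], [89.1499252319336, 379.8349914550781], [150.38031005859375, 382.4591369628906], [155.99896240234375, 251.35708618164062]]
fin blob 125.89416846652267 316.0129589632829 [8, 11, 33, 15, 463]
[5.32007998e+02 1.84990780e+02 3.61222876e-02] 2.0696546255081465 [-1.3  0.3 -0.7  0.3  0.3 -0.   0.6  0.8  0.7 -1.5  0.2  1.6]
fin only [531.58284423 184.82643634] [-0.9  0.8 -0.5  0.5]
```

View pics/c3.png

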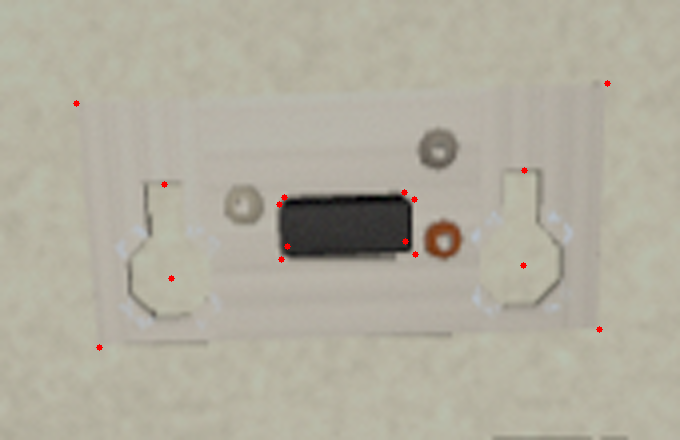

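>>> {"fn": "step_arm", "kwargs": {"newtons": 25, "targets": [{"jaw":0,"dx":25,"dy":2,"dz":10,"twist":-1},{"jaw":0,"dx":50,"dy":4,"dz":25,"twist":-2.1},{"jaw":0,"dx":65.7,"dy":4,"dz":50,"twist":-2.1},{"jaw":0.2,"dx":65.7,"dy":4,"dz":80,"twist":-2.1},{"jaw":0.3,"dx":65.7,"dy":4,"dz":105,"twist":-2.1},{"jaw":0.4,"dx":65.7,"dy":4,"dz":122,"twist":-2.1},{"jaw":0.4,"dx":65.7,"dy":4,"dz":132,"twist":-2.1},{"jaw":0.4,"dx":65.7,"dy":4,"dz":132,"twist":-2.1},{"jaw":0.4,"dx":65.7,"dy":4,"dz":132,"twist":-2.1},{"jaw":1,"dx":65.7,"dy":4,"dz":132,"twist":-2.1},{"jaw":1,"dx":65.7,"dy":4,"dz":132,"twist":-2.1},{"jaw":1,"dx":65.7,"dy":4,"dz":132,"twist":-2.1},{"jaw":1,"dx":65.7,"dy":4,"dz":132,"twist":-2.1},{"jaw":1,"dx":65.7,"dy":4,"dz":132,"twist":-2.1},{"jaw":1,"dx":65.7,"dy":4,"dz":132,"twist":-2.1}]}}

```text
time_s: 6.05
ee_pos: [532.0, 186.7, 38.1]
ee_rot: [[0.999, 0.037, 0.0], [0.037, -0.999, 0.0], [0.0, 0.0, -1.0]]
wrist_force: [-0.0, -1.7, 6.7]
grip_width: 29.9
grasp_force: 25.0
```

>>> {"fn": "step_arm", "kwargs": {"targets": [{"jaw":1,"dx":0,"dy":0,"dz":-5,"twist":0},{"jaw":1,"dx":0,"dy":0,"dz":-15,"twist":0},{"jaw":1,"dx":0,"dy":0,"dz":-35,"twist":0},{"jaw":1,"dx":0,"dy":0,"dz":-60,"twist":0},{"jaw":1,"dx":0,"dy":0,"dz":-85,"twist":0},{"jaw":1,"dx":0,"dy":0,"dz":-105,"twist":-1.8},{"jaw":1,"dx":0,"dy":0,"dz":-110,"twist":-1.8},{"jaw":1,"dx":0,"dy":0,"dz":-110,"twist":-1.8},{"jaw":1,"dx":0,"dy":0,"dz":-110,"twist":-1.8},{"jaw":1,"dx":0,"dy":0,"dz":-110,"twist":-1.8}]}}

```text
time_s: 7.05
ee_pos: [531.3, 186.6, 146.5]
ee_rot: [[0.998, 0.068, -0.002], [0.068, -0.998, -0.001], [-0.002, 0.001, -1.0]]
wrist_force: [0.5, -0.9, -2.5]
grip_width: 29.6
grasp_force: 25.0
```

```bash
python3 - <<'E'
from h import *
o=get_obs();i=camera_info('wrist');im=camera('wrist');save('w4',im)
np.savez('w4.npz',K=i['K'],rvec=i['rvec'],tvec=i['tvec'],p=o['ee_pos'],R=o['ee_rot'])
print(o['time_s'],o['ee_pos'],np.round(o['ee_rot'],3).tolist(),o['wrist_force'],o['torque'])
E
```

```text
7.05 [531.27388158 186.62545663 146.5352207 ] [[0.998, 0.068, -0.002], [0.068, -0.998, -0.001], [-0.002, 0.001, -1.0]] [ 0.50475508 -0.85184647 -2.53090216] [ 0.01114146 -0.01480542  0.02611699]
```

View pics/w4.png

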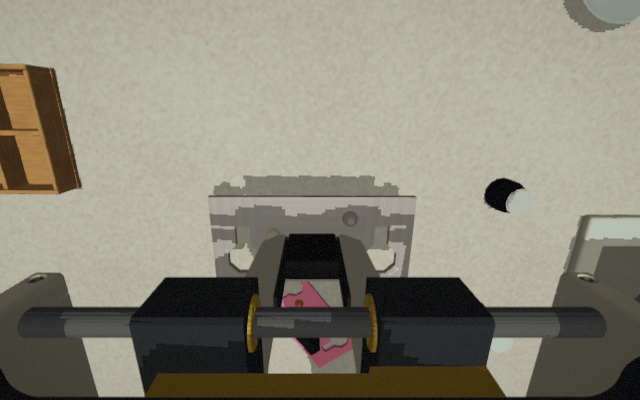

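Carrier is held level. Its far edge is visible from (197,209) to (196,415). Measuring its place in the hand.

```bash
python3 - <<'E'
from h import *
i=dict(np.load('w4.npz'));im=cv2.imread('pics/w4.png');g=cv2.GaussianBlur(cv2.cvtColor(im,cv2.COLOR_BGR2GRAY),(3,3),0).astype(float)
# far edge subpixel: strongest vertical gradient rows 188-206 ; side edges cols
pts=[]
for c in list(range(225,285,4))+list(range(345,405,4)):
    col=g[186:208,c];d=np.diff(col);k=np.argmax(np.abs(d));pts.append((c,186+k+.5))
pts=np.array(pts);print(pts[:,1])
a,b=np.polyfit(pts[:,0],pts[:,1],1) ;print('line',a,b)
L=[];Rr=[]
for r in range(202,225,3):
    d=np.abs(np.diff(g[r,198:222]));L.append(198+np.argmax(d)+.5)
    d=np.abs(np.diff(g[r,402:426]));Rr.append(402+np.argmax(d)+.5)
print(L,Rr)
l=np.median(L[:3]);r=np.median(Rr[:3]);z=i['p'][2]-34
P=atz(i,(a*l+b,l),z);Q=atz(i,(a*r+b,r),z);M=(P+Q)/2
print(P,Q,'len',np.linalg.norm(P-Q),'yaw',np.degrees(np.arctan2(-(P-Q)[0],(P-Q)[1])))
R=i['R'];print('edge mid in tool',R.T@(M-i['p']))
E
```

```text
[196.5 196.5 196.5 196.5 196.5 196.5 196.5 196.5 196.5 196.5 196.5 196.5
 196.5 196.5 196.5 196.5 196.5 196.5 196.5 196.5 196.5 196.5 196.5 196.5
 196.5 196.5 196.5 196.5 196.5 194.5]
line -0.0015047879616962652 196.90433196534437
[np.float64(207.5), np.float64(207.5), np.float64(208.5), np.float64(208.5), np.float64(209.5), np.float64(209.5), np.float64(209.5), np.float64(210.5)] [np.float64(415.5), np.float64(415.5), np.float64(415.5), np.float64(414.5), np.float64(414.5), np.float64(413.5), np.float64(413.5), np.float64(413.5)]
[556.97388322 253.26064842 112.5352207 ] [566.07198435 124.78578716 112.5352207 ] len 128.7966048499773 yaw 4.050706915799429
edge mid in tool [30.40280473 -0.3512636  33.94555194]
```

>>> {"fn": "step_arm", "kwargs": {"targets": [{"jaw":1,"dx":0,"dy":8,"dz":-8,"twist":0},{"jaw":1,"dx":-4,"dy":25,"dz":-18,"twist":0},{"jaw":1,"dx":-10,"dy":50,"dz":-18,"twist":0},{"jaw":1,"dx":-17,"dy":80,"dz":-18,"twist":0},{"jaw":1,"dx":-24,"dy":112,"dz":-18,"twist":0},{"jaw":1,"dx":-31,"dy":145,"dz":-18,"twist":0},{"jaw":1,"dx":-38,"dy":178,"dz":-18,"twist":0},{"jaw":1,"dx":-45,"dy":211,"dz":-18,"twist":0},{"jaw":1,"dx":-52,"dy":244,"dz":-18,"twist":0},{"jaw":1,"dx":-58,"dy":274,"dz":-18,"twist":0},{"jaw":1,"dx":-64,"dy":302,"dz":-18,"twist":0},{"jaw":1,"dx":-69,"dy":326,"dz":-18,"twist":0},{"jaw":1,"dx":-73,"dy":346,"dz":-18,"twist":0},{"jaw":1,"dx":-76,"dy":359,"dz":-18,"twist":0},{"jaw":1,"dx":-77,"dy":365,"dz":-18,"twist":0},{"jaw":1,"dx":-77,"dy":365,"dz":-18,"twist":0},{"jaw":1,"dx":-77,"dy":365,"dz":-18,"twist":0},{"jaw":1,"dx":-77,"dy":365,"dz":-18,"twist":0},{"jaw":1,"dx":-77,"dy":365,"dz":-18,"twist":0}]}}

```text
time_s: 9.0
ee_pos: [480.2, -181.7, 165.6]
ee_rot: [[0.998, 0.07, -0.0], [0.07, -0.998, 0.0], [-0.0, -0.0, -1.0]]
wrist_force: [0.1, 0.1, -3.0]
grip_width: 29.6
grasp_force: 25.0
```

```bash
cat > g.py <<'E'
from h import *
def uv(verbose=True):
    o=get_obs();p=np.array(o['ee_pos']);h=np.array([np.cos(np.radians(3.85)),np.sin(np.radians(3.85))]);n=np.array([-h[1],h[0]])
    d=p[:2]-[469.3,-183.2]
    print('t',round(o['time_s'],2),'u %.2f v %.2f z %.2f'%(d@h,d@n,p[2]),'yaw %.2f'%np.degrees(np.arctan2(o['ee_rot'][1][0],o['ee_rot'][0][0])),'F',np.round(o['wrist_force'],1),'M',np.round(o['torque'],2),o['grip_width'])
E
python3 - <<'E'
from g import *
uv();i=camera_info('wrist');im=camera('wrist');save('w5',im)
np.savez('w5.npz',K=i['K'],rvec=i['rvec'],tvec=i['tvec'])
E
```

```text
t 9.0 u 10.98 v 0.79 z 165.57 yaw 4.01 F [ 0.1  0.1 -3. ] M [ 0.02  0.02 -0.01] 29.575952355914172
```

View pics/w5.png

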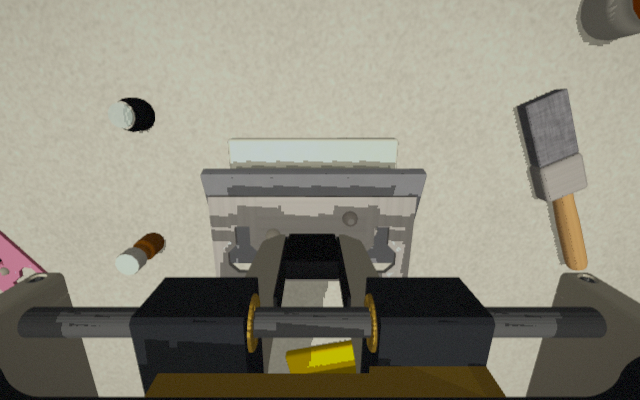

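Both plate edge (209–415) and deck far edge (203–425, row 170) are visible. Relative alignment check, using the deck's far top edge at z≈92.

```bash
python3 - <<'E'
from g import *
i=dict(np.load('w5.npz'));g=cv2.cvtColor(cv2.imread('pics/w5.png'),cv2.COLOR_BGR2GRAY).astype(float)
L=[196+np.argmax(np.abs(np.diff(g[r,196:212])))+.5 for r in range(171,178)]
R=[414+np.argmax(np.abs(np.diff(g[r,414:432])))+.5 for r in range(171,178)]
T=[163+np.argmax(np.abs(np.diff(g[163:178,c])))+.5 for c in list(range(215,300,12))+list(range(320,415,12))]
print(L,R,T)
t=np.median(T)
P=atz(i,(t,L[0]),92.1);Q=atz(i,(t,R[0]),92.1);h=np.array([np.cos(np.radians(3.85)),np.sin(np.radians(3.85))]);n=np.array([-h[1],h[0]])
M=(P+Q)[:2]/2-[469.3,-183.2];print(P,Q,np.linalg.norm(P-Q),'mid u,v',M@h,M@n,'expect 47.2,0','yaw',np.degrees(np.arctan2(-(P-Q)[0],(P-Q)[1])))
pl=[196+np.argmax(np.abs(np.diff(g[r,200:220])))+4.5 for r in range(202,215,3)];pr=[405+np.argmax(np.abs(np.diff(g[r,405:422])))+.5 for r in range(202,215,3)];print(pl,pr)
E
```

```text
[np.float64(201.5), np.float64(201.5), np.float64(200.5), np.float64(200.5), np.float64(199.5), np.float64(199.5), np.float64(199.5)] [np.float64(424.5), np.float64(425.5), np.float64(425.5), np.float64(426.5), np.float64(426.5), np.float64(426.5), np.float64(425.5)] [np.float64(168.5), np.float64(168.5), np.float64(173.5), np.float64(173.5), np.float64(164.5), np.float64(173.5), np.float64(164.5), np.float64(173.5), np.float64(173.5), np.float64(173.5), np.float64(173.5), np.float64(173.5), np.float64(173.5), np.float64(173.5), np.float64(168.5), np.float64(168.5)]
[510.39661877 -97.38119938  92.1       ] [ 522.14596272 -262.26639937   92.1       ] 165.30328568704678 mid u,v 47.09198215597117 0.2147118760195041 expect 47.2,0 yaw 4.075877472758431
[np.float64(206.5), np.float64(207.5), np.float64(207.5), np.float64(208.5), np.float64(208.5)] [np.float64(418.5), np.float64(417.5), np.float64(417.5), np.float64(416.5), np.float64(415.5)]
```

>>> {"fn": "step_arm", "kwargs": {"targets": [{"jaw":1,"dx":-0.5,"dy":0.5,"dz":8,"twist":0},{"jaw":1,"dx":-1,"dy":0.9,"dz":18,"twist":0},{"jaw":1,"dx":-1,"dy":0.9,"dz":26,"twist":0},{"jaw":1,"dx":-1,"dy":0.9,"dz":31,"twist":0},{"jaw":1,"dx":-1,"dy":0.9,"dz":34,"twist":0},{"jaw":1,"dx":-1,"dy":0.9,"dz":34,"twist":0},{"jaw":1,"dx":-1,"dy":0.9,"dz":34,"twist":0},{"jaw":1,"dx":-1,"dy":0.9,"dz":34,"twist":0}]}}

```text
time_s: 9.85
ee_pos: [479.2, -183.6, 131.9]
ee_rot: [[0.998, 0.068, 0.0], [0.068, -0.998, -0.0], [0.0, 0.0, -1.0]]
wrist_force: [0.5, 0.2, -3.0]
grip_width: 29.3
grasp_force: 25.0
```

```bash
python3 -c "from g import *;uv()"
```

```text
t 9.85 u 9.90 v -1.05 z 131.87 yaw 3.93 F [ 0.5  0.2 -3. ] M [0.07 0.03 0.02] 29.326575450242004
```

>>> {"fn": "step_arm", "kwargs": {"targets": [{"jaw":1,"dx":0,"dy":-0.4,"dz":1,"twist":0},{"jaw":1,"dx":0,"dy":-0.4,"dz":2,"twist":0},{"jaw":1,"dx":0,"dy":-0.4,"dz":3,"twist":0},{"jaw":1,"dx":0,"dy":-0.4,"dz":4,"twist":0},{"jaw":1,"dx":0,"dy":-0.4,"dz":4.5,"twist":0},{"jaw":1,"dx":0,"dy":-0.4,"dz":4.5,"twist":0},{"jaw":1,"dx":0,"dy":-0.4,"dz":4.5,"twist":0}]}}

```text
time_s: 10.55
ee_pos: [479.0, -183.2, 127.5]
ee_rot: [[0.998, 0.068, 0.0], [0.068, -0.998, -0.0], [0.0, 0.0, -1.0]]
wrist_force: [-2.3, 0.4, 5.6]
grip_width: 29.8
grasp_force: 25.0
```

```bash
python3 -c "from g import *;uv()"
```

```text
t 10.55 u 9.68 v -0.65 z 127.49 yaw 3.92 F [-2.3  0.4  5.6] M [0.18 0.3  0.01] 29.84147848199717
```

>>> {"fn": "step_arm", "kwargs": {"targets": [{"jaw":1,"dx":-0.7,"dy":0,"dz":0.7,"twist":0},{"jaw":1,"dx":-1.4,"dy":0,"dz":1.4,"twist":0},{"jaw":1,"dx":-2.1,"dy":0,"dz":2.1,"twist":0},{"jaw":1,"dx":-2.1,"dy":0,"dz":2.1,"twist":0}]}}

```text
time_s: 10.95
ee_pos: [477.5, -183.3, 125.5]
ee_rot: [[0.998, 0.069, 0.001], [0.069, -0.998, -0.0], [0.001, 0.0, -1.0]]
wrist_force: [-0.8, 1.1, 5.2]
grip_width: 29.9
grasp_force: 25.0
```

```bash
python3 -c "from g import *;uv()"
```

```text
t 10.95 u 8.16 v -0.64 z 125.46 yaw 3.93 F [-0.8  1.1  5.2] M [0.13 0.02 0.01] 29.857399656615097
```

>>> {"fn": "step_arm", "kwargs": {"targets": [{"jaw":1,"dx":-0.7,"dy":0,"dz":0.7,"twist":0},{"jaw":1,"dx":-1.4,"dy":0,"dz":1.4,"twist":0},{"jaw":1,"dx":-2.1,"dy":0,"dz":2.1,"twist":0},{"jaw":1,"dx":-3,"dy":0,"dz":2.7,"twist":0},{"jaw":1,"dx":-4,"dy":0,"dz":3.3,"twist":0},{"jaw":1,"dx":-4,"dy":0,"dz":3.3,"twist":0}]}}

```text
time_s: 11.55
ee_pos: [474.9, -183.6, 122.4]
ee_rot: [[0.998, 0.069, 0.004], [0.069, -0.998, -0.001], [0.004, 0.001, -1.0]]
wrist_force: [1.1, 0.9, 5.9]
grip_width: 29.7
grasp_force: 25.0
```

```bash
python3 -c "from g import *;uv()"
```

```text
t 11.55 u 5.53 v -0.73 z 122.44 yaw 3.96 F [1.1 0.9 5.9] M [ 0.37 -0.62 -0.02] 29.746378343798128
```

>>> {"fn": "step_arm", "kwargs": {"targets": [{"jaw":1,"dx":-1,"dy":0,"dz":0.5,"twist":0},{"jaw":1,"dx":-2,"dy":0,"dz":1,"twist":0},{"jaw":1,"dx":-3,"dy":0,"dz":1.5,"twist":0},{"jaw":1,"dx":-3,"dy":0,"dz":1.5,"twist":0}]}}

```text
time_s: 11.95
ee_pos: [472.3, -184.0, 121.1]
ee_rot: [[0.998, 0.069, 0.005], [0.069, -0.998, -0.001], [0.005, 0.001, -1.0]]
wrist_force: [2.0, 0.2, 6.6]
grip_width: 29.6
grasp_force: 25.0
```

```bash
python3 -c "
from g import *;uv()
im=camera('wrist');camera('side');save('w6',im);save('s6',camera('side'))"
```

```text
t 11.95 u 2.94 v -0.95 z 121.07 yaw 3.95 F [2.  0.2 6.6] M [ 0.19 -0.79  0.02] 29.649365596890647
```

```bash
python3 - <<'E'
import cv2,numpy as np
w=cv2.imread('pics/w6.png');s=cv2.imread('pics/s6.png')
a=cv2.resize(w[120:300,190:440],(800,576)[::1]) if 0 else cv2.resize(w[130:290,190:440],(500,320),interpolation=cv2.INTER_CUBIC)
b=cv2.resize(s[135:215,335:425],(300,267),interpolation=cv2.INTER_CUBIC)
v=np.zeros((320,800,3),np.uint8);v[:,:500]=a;v[:267,500:]=b;cv2.imwrite('pics/c6.png',v)
E
```

```text
(no output)
```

View pics/c6.png

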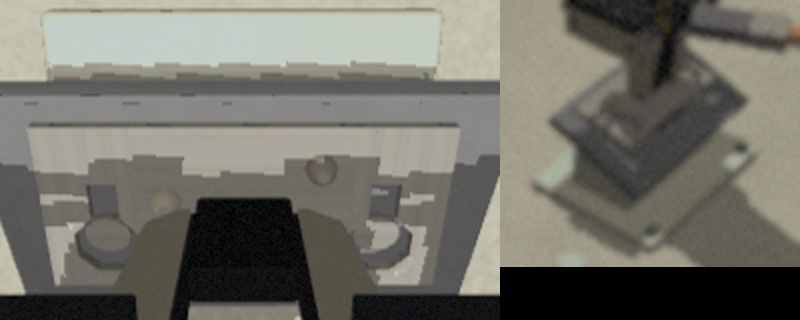

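The stud heads are visible inside both openings, at crop (105,235) and (385,235), laterally centred, with the plate nearly parallel to the deck. Carrying on down.

>>> {"fn": "step_arm", "kwargs": {"targets": [{"jaw":1,"dx":-1,"dy":0,"dz":0.5,"twist":0},{"jaw":1,"dx":-2,"dy":0,"dz":1,"twist":0},{"jaw":1,"dx":-3,"dy":0,"dz":1.8,"twist":0},{"jaw":1,"dx":-3,"dy":0,"dz":1.8,"twist":0},{"jaw":1,"dx":-3,"dy":0,"dz":1.8,"twist":0}]}}

```text
time_s: 12.6
ee_pos: [469.8, -184.2, 119.3]
ee_rot: [[0.998, 0.069, 0.006], [0.069, -0.998, -0.001], [0.006, 0.001, -1.0]]
wrist_force: [4.1, 0.8, 5.7]
grip_width: 29.7
grasp_force: 25.0
```

```bash
cat > pp.py <<'E'
from g import *
from scipy.optimize import least_squares
# plate far top edge in wrist picture -> deck coords (u,height) from width & row
def edge():
    i=camera_info('wrist');g=cv2.cvtColor(camera('wrist'),cv2.COLOR_RGB2GRAY).astype(float)
    d=np.diff(g[183:205],axis=0)
    T=[183+np.argmax(d[:,c])+.5 for c in list(range(215,280,5))+list(range(345,410,5))];t=np.median(T)
    r=int(t)+4
    L=198+np.argmax(np.diff(g[r-1:r+3,198:215].mean(0)))+.5;R=410+np.argmin(np.diff(g[r-1:r+3,410:430].mean(0)))+.5
    zs=np.linspace(70,140,701);w=[np.linalg.norm(atz(i,(t,L),z)-atz(i,(t,R),z)) for z in zs];z=zs[np.argmin(np.abs(np.array(w)-130))]
    print('row',t,'cols',L,R,'edge mid',(atz(i,(t,L),z)+atz(i,(t,R),z))/2)
E
python3 -c "
from pp import *;uv();edge()"
```

```text
t 12.6 u 0.44 v -1.00 z 119.34 yaw 3.95 F [4.1 0.8 5.7] M [ 0.15 -1.04  0.06] 29.7310209958705
row 192.5 cols 202.5 420.5 edge mid [ 504.52456231 -181.48978795   91.4       ]
```

>>> {"fn": "step_arm", "kwargs": {"targets": [{"jaw":1,"dx":1,"dy":0,"dz":0,"twist":0},{"jaw":1,"dx":2,"dy":0,"dz":0,"twist":0},{"jaw":1,"dx":2,"dy":0,"dz":0,"twist":0},{"jaw":1,"dx":2,"dy":0,"dz":0,"twist":0}]}}

```text
time_s: 13.05
ee_pos: [470.0, -184.2, 119.2]
ee_rot: [[0.998, 0.068, 0.002], [0.068, -0.998, -0.001], [0.002, 0.001, -1.0]]
wrist_force: [-0.4, -0.4, 9.5]
grip_width: 30.1
grasp_force: 25.0
```

```bash
python3 -c "
from pp import *;uv();edge()"
```

```text
t 13.05 u 0.63 v -1.01 z 119.18 yaw 3.92 F [-0.4 -0.4  9.5] M [ 0.05 -0.05  0.06] 30.115900945942013
row 192.5 cols 202.5 420.5 edge mid [ 504.60076678 -181.50137582   91.1       ]
```

>>> {"fn": "step_arm", "kwargs": {"targets": [{"jaw":1,"dx":0,"dy":0,"dz":0.7,"twist":0},{"jaw":1,"dx":0,"dy":0,"dz":1.4,"twist":0},{"jaw":1,"dx":0,"dy":0,"dz":1.4,"twist":0}]}}

```text
time_s: 13.4
ee_pos: [469.4, -184.2, 117.6]
ee_rot: [[0.998, 0.068, 0.001], [0.068, -0.998, -0.001], [0.001, 0.001, -1.0]]
wrist_force: [-2.0, -0.9, 9.3]
grip_width: 29.9
grasp_force: 25.0
```

```bash
python3 -c "
from pp import *;uv();edge()"
```

```text
t 13.4 u 0.03 v -0.99 z 117.64 yaw 3.92 F [-2.  -0.9  9.3] M [-0.04  0.18  0.07] 29.860494667837447
row 191.5 cols 201.5 421.5 edge mid [ 504.99924871 -181.47493979   90.9       ]
```

>>> {"fn": "step_arm", "kwargs": {"targets": [{"jaw":1,"dx":0,"dy":0,"dz":0.7,"twist":0},{"jaw":1,"dx":0,"dy":0,"dz":1.2,"twist":0},{"jaw":1,"dx":0,"dy":0,"dz":1.2,"twist":0}]}}

```text
time_s: 13.75
ee_pos: [469.0, -184.2, 116.4]
ee_rot: [[0.998, 0.068, 0.001], [0.068, -0.998, -0.001], [0.0, 0.001, -1.0]]
wrist_force: [-2.8, -0.8, 9.3]
grip_width: 30.0
grasp_force: 25.0
```

```bash
python3 -c "
from pp import *;uv();edge()"
```

```text
t 13.75 u -0.36 v -1.01 z 116.39 yaw 3.91 F [-2.8 -0.8  9.3] M [-0.09  0.44  0.06] 30.034323027521907
row 192.5 cols 200.5 422.5 edge mid [ 504.48586985 -181.51011395   91.3       ]
```

>>> {"fn": "step_arm", "kwargs": {"targets": [{"jaw":1,"dx":0.3,"dy":0,"dz":0.6,"twist":0},{"jaw":1,"dx":0.6,"dy":0,"dz":1.2,"twist":0},{"jaw":1,"dx":0.6,"dy":0,"dz":1.2,"twist":0}]}}

```text
time_s: 14.1
ee_pos: [468.9, -184.2, 115.1]
ee_rot: [[0.998, 0.068, -0.001], [0.068, -0.998, -0.001], [-0.001, 0.001, -1.0]]
wrist_force: [-5.5, -1.3, 10.4]
grip_width: 29.6
grasp_force: 25.0
```

```bash
python3 -c "
from pp import *;uv();edge()"
```

```text
t 14.1 u -0.48 v -1.01 z 115.11 yaw 3.89 F [-5.5 -1.3 10.4] M [-0.1   0.77  0.03] 29.64692173927751
row 192.5 cols 199.5 422.5 edge mid [ 504.48565009 -181.21863113   90.7       ]
```

>>> {"fn": "step_arm", "kwargs": {"targets": [{"jaw":1,"dx":-1,"dy":0,"dz":0.4,"twist":0},{"jaw":1,"dx":-2,"dy":0,"dz":0.75,"twist":0},{"jaw":1,"dx":-3,"dy":0,"dz":1.1,"twist":0},{"jaw":1,"dx":-4,"dy":0,"dz":1.5,"twist":0},{"jaw":1,"dx":-4,"dy":0,"dz":1.5,"twist":0}]}}

```text
time_s: 14.65
ee_pos: [467.6, -184.3, 114.0]
ee_rot: [[0.998, 0.069, 0.004], [0.069, -0.998, -0.001], [0.004, 0.001, -1.0]]
wrist_force: [2.0, -0.1, 8.1]
grip_width: 29.9
grasp_force: 25.0
```

```bash
python3 -c "
from pp import *;uv();edge()"
```

```text
t 14.65 u -1.75 v -0.98 z 114.01 yaw 3.95 F [ 2.  -0.1  8.1] M [ 0.15 -0.54 -0.04] 29.87150862986674
row 192.5 cols 199.5 423.5 edge mid [ 503.58342612 -181.57340845   90.5       ]
```

>>> {"fn": "step_arm", "kwargs": {"targets": [{"jaw":1,"dx":0,"dy":0,"dz":1,"twist":0},{"jaw":1,"dx":-0.7,"dy":0,"dz":2,"twist":0},{"jaw":1,"dx":-1.6,"dy":0,"dz":2.4,"twist":0},{"jaw":1,"dx":-2.5,"dy":0,"dz":2.8,"twist":0},{"jaw":1,"dx":-2.5,"dy":0,"dz":2.8,"twist":0}]}}

```text
time_s: 15.2
ee_pos: [467.4, -184.4, 112.8]
ee_rot: [[0.998, 0.069, 0.009], [0.069, -0.998, -0.002], [0.009, 0.002, -1.0]]
wrist_force: [3.6, 3.4, 26.1]
grip_width: 29.7
grasp_force: 25.0
```

```bash
python3 -c "
from pp import *;uv();edge()"
```

```text
t 15.2 u -2.01 v -1.09 z 112.76 yaw 3.98 F [ 3.6  3.4 26.1] M [ 0.72 -0.62  0.05] 29.708093802440374
row 191.5 cols 198.5 424.5 edge mid [ 504.38498803 -181.61519882   90.7       ]
```

>>> {"fn": "step_arm", "kwargs": {"targets": [{"jaw":1,"dx":-0.5,"dy":0,"dz":-0.6,"twist":0},{"jaw":1,"dx":-1.2,"dy":0,"dz":-0.6,"twist":0},{"jaw":1,"dx":-2,"dy":0,"dz":-0.4,"twist":0},{"jaw":1,"dx":-2,"dy":0,"dz":-0.4,"twist":0}]}}

```text
time_s: 15.65
ee_pos: [463.3, -184.7, 111.7]
ee_rot: [[0.998, 0.069, 0.005], [0.069, -0.998, -0.001], [0.005, 0.001, -1.0]]
wrist_force: [1.7, 0.0, 9.1]
grip_width: 30.3
grasp_force: 25.0
```

```bash
python3 -c "
from pp import *;uv();edge()"
```

```text
t 15.65 u -6.10 v -1.10 z 111.70 yaw 3.94 F [1.7 0.  9.1] M [ 0.03 -0.6  -0.03] 30.281633688558152
row 191.5 cols 198.5 424.5 edge mid [ 500.21969803 -181.90647689   89.5       ]
```

>>> {"fn": "step_arm", "kwargs": {"targets": [{"jaw":1,"dx":-1,"dy":0,"dz":0.5,"twist":0},{"jaw":1,"dx":-2,"dy":0,"dz":0.9,"twist":0},{"jaw":1,"dx":-3,"dy":0,"dz":1.3,"twist":0},{"jaw":1,"dx":-4,"dy":0,"dz":1.6,"twist":0},{"jaw":1,"dx":-4,"dy":0,"dz":1.6,"twist":0}]}}

```text
time_s: 16.2
ee_pos: [459.3, -185.0, 110.1]
ee_rot: [[0.998, 0.069, 0.005], [0.069, -0.998, -0.001], [0.005, 0.001, -1.0]]
wrist_force: [2.4, 0.1, 8.8]
grip_width: 30.1
grasp_force: 25.0
```

```bash
python3 -c "
from pp import *;uv();edge()"
```

```text
t 16.2 u -10.11 v -1.13 z 110.06 yaw 3.94 F [2.4 0.1 8.8] M [ 0.1  -0.54 -0.09] 30.128335033113498
row 191.5 cols 198.5 424.5 edge mid [ 496.23578524 -182.20280199   87.9       ]
```

>>> {"fn": "step_arm", "kwargs": {"targets": [{"jaw":1,"dx":-1,"dy":0,"dz":0.4,"twist":0},{"jaw":1,"dx":-2,"dy":0,"dz":0.75,"twist":0},{"jaw":1,"dx":-3,"dy":0,"dz":1.1,"twist":0},{"jaw":1,"dx":-4,"dy":0,"dz":1.5,"twist":0},{"jaw":1,"dx":-5,"dy":0,"dz":1.9,"twist":0},{"jaw":1,"dx":-5,"dy":0,"dz":1.9,"twist":0}]}}

```text
time_s: 16.85
ee_pos: [454.3, -185.4, 108.2]
ee_rot: [[0.998, 0.069, 0.005], [0.069, -0.998, -0.001], [0.005, 0.001, -1.0]]
wrist_force: [1.9, 0.7, 8.9]
grip_width: 29.7
grasp_force: 25.0
```

```bash
python3 -c "
from pp import *;uv();edge()"
```

```text
t 16.85 u -15.09 v -1.15 z 108.15 yaw 3.94 F [1.9 0.7 8.9] M [ 0.05 -0.56 -0.02] 29.73788928946053
row 191.5 cols 198.5 424.5 edge mid [ 491.27995147 -182.56038829   86.        ]
```

>>> {"fn": "step_arm", "kwargs": {"targets": [{"jaw":1,"dx":-0.7,"dy":0,"dz":0.25,"twist":0},{"jaw":1,"dx":-1.4,"dy":0,"dz":0.5,"twist":0},{"jaw":1,"dx":-2.1,"dy":0,"dz":0.75,"twist":0},{"jaw":1,"dx":-2.8,"dy":0,"dz":1,"twist":0},{"jaw":1,"dx":-2.8,"dy":0,"dz":1,"twist":0}]}}

```text
time_s: 17.4
ee_pos: [451.9, -185.6, 107.2]
ee_rot: [[0.998, 0.069, 0.005], [0.069, -0.998, -0.001], [0.005, 0.001, -1.0]]
wrist_force: [3.1, 0.6, 10.3]
grip_width: 29.8
grasp_force: 25.0
```

```bash
python3 -c "
from pp import *;uv();edge()"
```

```text
t 17.4 u -17.55 v -1.20 z 107.23 yaw 3.95 F [ 3.1  0.6 10.3] M [ 0.05 -0.72  0.06] 29.849245996533437
row 191.5 cols 198.5 424.5 edge mid [ 488.85758202 -182.74844129   85.1       ]
```

>>> {"fn": "step_arm", "kwargs": {"targets": [{"jaw":1,"dx":-0.7,"dy":0,"dz":0.25,"twist":0},{"jaw":1,"dx":-1.4,"dy":0,"dz":0.5,"twist":0},{"jaw":1,"dx":-1.4,"dy":0,"dz":0.5,"twist":0}]}}

```text
time_s: 17.75
ee_pos: [451.7, -185.6, 107.2]
ee_rot: [[0.998, 0.069, 0.008], [0.069, -0.998, -0.001], [0.008, 0.002, -1.0]]
wrist_force: [4.5, 0.5, 13.4]
grip_width: 30.1
grasp_force: 25.0
```

```bash
python3 -c "
from pp import *;uv();edge()"
```

```text
t 17.75 u -17.67 v -1.21 z 107.17 yaw 3.98 F [ 4.5  0.5 13.4] M [ 0.29 -1.11  0.05] 30.053681339888783
row 191.5 cols 198.5 424.5 edge mid [ 488.7287618  -182.78042617   85.1       ]
```

At the stop: u = −17.7 against −17.9 predicted, with force rising. Relax the push, then open.

>>> {"fn": "step_arm", "kwargs": {"targets": [{"jaw":1,"dx":0.6,"dy":0,"dz":-0.5,"twist":0},{"jaw":1,"dx":1.2,"dy":0,"dz":-1,"twist":0},{"jaw":1,"dx":1.2,"dy":0,"dz":-1,"twist":0}]}}

```text
time_s: 18.1
ee_pos: [451.6, -185.6, 107.7]
ee_rot: [[0.998, 0.069, 0.005], [0.069, -0.998, -0.001], [0.005, 0.001, -1.0]]
wrist_force: [1.9, -0.3, 8.2]
grip_width: 29.8
grasp_force: 25.0
```

```bash
python3 -c "
from pp import *;uv();edge()"
```

```text
t 18.1 u -17.79 v -1.21 z 107.69 yaw 3.95 F [ 1.9 -0.3  8.2] M [ 0.02 -0.71  0.14] 29.823938043923416
row 191.5 cols 198.5 424.5 edge mid [ 488.58384462 -182.77706206   85.5       ]
```

>>> {"fn": "step_arm", "kwargs": {"targets": [{"jaw":1,"dx":0.2,"dy":0,"dz":-0.8,"twist":0},{"jaw":1,"dx":0.2,"dy":0,"dz":-0.8,"twist":0},{"jaw":0.6,"dx":0.2,"dy":0,"dz":-0.8,"twist":0},{"jaw":0.5,"dx":0.2,"dy":0,"dz":-0.8,"twist":0},{"jaw":0.5,"dx":0.2,"dy":0,"dz":-0.8,"twist":0},{"jaw":0.5,"dx":0.2,"dy":0,"dz":-4,"twist":0},{"jaw":0.5,"dx":0.2,"dy":0,"dz":-12,"twist":0},{"jaw":0.5,"dx":0.2,"dy":0,"dz":-30,"twist":0},{"jaw":0.5,"dx":0,"dy":0,"dz":-60,"twist":0},{"jaw":0.5,"dx":-10,"dy":0,"dz":-90,"twist":0},{"jaw":0.5,"dx":-20,"dy":0,"dz":-100,"twist":0},{"jaw":0.5,"dx":-20,"dy":0,"dz":-100,"twist":0},{"jaw":0.5,"dx":-20,"dy":0,"dz":-100,"twist":0}]}}

```text
time_s: 19.45
ee_pos: [429.0, -186.6, 206.5]
ee_rot: [[0.998, 0.068, 0.0], [0.068, -0.998, -0.0], [0.0, 0.0, -1.0]]
wrist_force: [0.8, 0.2, 0.1]
grip_width: 46.4
grasp_force: 0.0
```

```bash
cat > chk.py <<'E'
from fit import *
o=get_obs();i=camera_info('wrist');im=camera('wrist');save('w7',im)
print(o['time_s'],np.round(o['ee_pos'],1),np.round(o['wrist_force'],1))
R,t=pose([469.3,-183.2,np.radians(3.85),np.radians(20)])
# expected carrier locked: origin at deck (-7,0,~1.5)
L=np.array([[23,65,5.5],[23,-65,5.5],[-37,-65,5.5],[-37,65,5.5],[-7,0,41.5]])
print('expected px',np.round(proj(i,L@R.T+t)).tolist())
for d in trace('wrist','carrier')[:2]:
    m=d['mask'].astype(np.uint8);c=max(cv2.findContours(m,0,2)[0],key=cv2.contourArea);print(round(d['p'],2),cv2.approxPolyDP(cv2.convexHull(c),6,True)[:,0,::-1].tolist())
E
python3 chk.py
```

```text
19.45 [ 429.  -186.6  206.5] [0.8 0.2 0.1]
expected px [[135.0, 236.0], [135.0, 387.0], [191.0, 377.0], [191.0, 245.0], [187.0, 311.0]]
0.94 [[160, 0], [223, 67], [250, 38], [218, 0]]
0.89 [[135, 387], [191, 376], [189, 246], [134, 240]]
```

The carrier's corners match the predicted locked pose to about 1 px (one corner 4 px off), and the gripper is clear. Handing in.

```bash
python3 -c "
from station import manip
print(manip.job_done())"
```

```text
the job is handed in; nothing more can be done
None
```

The job is handed in at about 19.5 s: the carrier went over both studs, slid down to the closed ends of its slots and was let go, and the last picture put it within about 1 mm of the locked pose, though no verdict came back.

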